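# Time the pulley and hold back the belt tensioner

## Task

Get this belt drive ready for its belt: turn the large pulley by its hub until the notch in its upper rim faces the fixed pointer, then swing the tensioner's roller arm outward against its spring, away from the pulleys, until it meets its stop. Keep holding the arm there: the program finishes with the gripper still holding it against the stop and the notch still facing the pointer, so that a teammate can slip the belt on. Leave the tools and the spare pulley around the drive where they lie.

Things in the scene. Friction and masses are not known exactly. Their poses are not given: they have to be found in the camera images.
- drive: Belt drive, bolted to the bench, no belt on it: base plate 170 x 300 mm, aluminium top plate 160 x 250 mm, upper face 74 mm up. Origin on the bench under its middle, z up; large pulley's axis at y +65 mm, small motor pulley (36 mm across, shaft end 112 mm up) at y -65 mm, tensioner's pivot at x -45, y -90 mm, pointer on the large pulley's +x side; the tensioner swings outward to -x
- hub (a point): Hub of the large pulley: plain round aluminium boss 34 mm across, 106 to 128 mm above the bench (12 mm shaft end 4 mm higher); this point is on its upright axis at 117 mm. Below it the black upper flange, 68 mm across, top face 106 mm up; nothing else within 65 mm of the axis is higher than 106 mm. Turns freely without limit either way (drag 0.06 N m), stays where left
- notch (a point): Notch in the large pulley's upper flange: an 8 mm wide gap right through the black flange ring, light aluminium showing in it. This point is its middle at the rim, 34 mm from the pulley's axis, 106 mm above the bench; it turns with the pulley
- pointer (a point): Tip of the fixed pointer: a level, pointed steel pin on a dark bracket beside the large pulley, aimed at its axis. Tip 37 mm from the axis, 101 mm above the bench (no part above 106 mm). The notch faces it when the tip stands in front of the notch's 8 mm width
- pulley (a joint): Angle of the large pulley, 0 (or any full turn) with the notch exactly at the pointer, growing counter-clockwise seen from above; can read from -7 to +7
- roller (a point): Centre of the tensioner's roller: upright steel cylinder 32 mm across, 85 to 107 mm above the bench (this point 96 mm), bolt head 13 mm across on top reaching 116 mm, on the end of the grey arm (arm's top 84 mm up). Spins freely on its bearing. At rest between the pulleys, 13 mm clear of the small one; free for fingers on its inner and outer sides (across the arm)
- pivot (a point): Upright axis on which the tensioner arm swings, 76 mm from the roller's axis: a post with a coiled torsion spring round it and a bolt head reaching 110 mm above the bench; this point is 96 mm above the bench
- tensioner (a joint): Angle of the tensioner arm: 0 at rest (spring holds it on the inner stop pin), growing counter-clockwise seen from above as the roller swings outward, away from the pulleys; 0.65 at the rigid outer stop pin. The spring pushes back with about 5 N at the roller at rest, 10 N at the stop; let go, the arm flies back
- screwdriver: Screwdriver with a green handle, 200 mm long, lying loose on the bench beyond the drive; to be left alone; origin under its middle
- pliers: Pliers with blue handles, 140 mm long, lying loose on the bench beside the drive, on its small-pulley side; to be left alone; origin under its joint
- spare: Spare small aluminium pulley, 36 mm across, 32 mm tall, standing loose on the bench beside the drive, on its large-pulley side; to be left alone; origin at the middle of its underside

How it is judged:
By the outcome, as a careful person would: the job done as asked, in the order asked, and still so for the second after the job is handed in, while the arm keeps its last pose, push and grip.
It also fails if it takes over 64 s, if anything falls off the work surface, if the arm or the gripper's body presses on something with over 40 N, if the wrist force passes 120 N, or if a joint passes its speed limit or range.

## Robot

A 6-joint arm with a two-finger parallel gripper is mounted at the origin on the work surface. World frame = base frame: x ahead of the robot, y to its left, z up, the work surface at z = 0. Lengths are in m, angles in degrees, forces in N, time in s.
With the tool pointing down it reaches from about 0.35 to 0.875 m from the base axis. Payload 4.2 kg.
Tool frame: the origin (TCP) lies on the centre line of the jaws, within the pads' length; the fingertips stand 22 mm ahead of it and the grasp point (between the pads) lies 3 mm ahead of it; z points along the fingers, y is the line along which they close (so a half turn about z gives the same grasp; the last joint's range is limited). The gripper opens to 87 mm and grips with 3 to 60 N. Pads are 19 mm wide; open, the fingers measure 117 mm over their backs; the gripper's body (75 mm by 190 mm) begins 51 mm behind the grasp point.
Start: joints at [84.775, 22.042, 0.453, 0, -68.411, -14.817], TCP at [0.214, 0.587, 0.245] pointing down, gripper open.
Joint ranges: [-179.83, 179.83], [-69.29, 118.12], [-61.27, 80.66], [-181.25, 117.63], [-171.15, -9.14], [-177.46, 177.46]. Speed limits (degrees/s): [159.86, 159.86, 180, 180, 180, 180].

## Interface

Orientations are given as a 3x3 rotation matrix whose columns are the frame's x, y, z axes.
In Python, from plant import arm gives the robot as it stands.
- The arm moves only by the tool servo_tool, never from a script. Its argument "deltas" is a list that holds one entry, the list of rows, each a list of 7 numbers: the shift along the tool's x, y, z in m, then the turn, a rotation vector about the tool's x, y, z in degrees, then the finger opening in m, from 0 to 0.087. A call has 1 to 20 rows; each row shifts and turns the commanded pose from where the row before left it, along the tool's axes as they then stand; what a row does not reach is not made up. A row lasts 1/8 s, in which the tool goes at most 62.5 mm and 10.7 degrees, less where a joint would pass 70% of its speed; a pose out of reach is approached as far as the arm can. A call with a gripper value outside its range is refused whole. The fingers move at their own pace and stop on an object; "squeeze" is the grip in N (left out, the last holds). Time passes only in rows, so rows that do not move let the fingers close. It gives the time, the measured TCP pose, the force, the opening and the grip force at its end, in the units of the state.
- arm.observe(): the state, without advancing time (a new reading comes with each control period).
- arm.get_image(name): name is "side" or "top"; returns the picture (480x640x3 uint8, red, green, blue); there is no depth.
- arm.camera_model(name): a dict with "fov_y" (degrees; the focal length in pixels is half the picture's height over the tangent of half this angle, whatever the lens; pixels are square), "cx", "cy" (the principal point, pixels), "dist" ([k1, k2, p1, p2, k3] as OpenCV has them; the pictures are not rectified), "world_from_camera" (4x4, takes a point from camera to world coordinates). Camera axes: x right, y down, z forward; pixel columns grow to the right and rows downward; lengths in m; the calibration is good to about 2 mm. A picture is of the moment at which its call begins. camera_model takes no time and is no camera call.
- arm.sign_off(): hands the job in; it is judged then, once.
Trained networks look in the newest picture that a camera, given by its name, has taken for a name from the list of things; names that differ only in an ending like _2 or _b are one class to them, and where a whole thing is asked for, a point or a joint stands for the part that bears it (a point fixed in the world has none). Each returns a list of dicts, best first, with "score" (0 to 1); they miss things now and then, are a little off and sometimes report something else, mostly with a low value. They report only what shows in the picture. A call takes as long as a camera call.
- arm.spot_in(query, camera): "location" ([column, row] in pixels, amid what is visible of it).
- arm.trace(query, camera): "region" (480x640 bool, what is visible of it) and "location" ([column, row] in pixels, amid what is visible of it).
The state is a dict: "time_s": time; "qpos": joint angles; "joint_velocities": joint speeds; "joint_torque": joint torques, N m; "ee_pos": TCP position; "eef_rot": TCP orientation; "contact_force": force on the tool from outside, world axes, zero at the start; "wrist_torque": the same for the moment, N m; "width": finger opening in m; "finger_force": force on a finger pad.
Only numpy, scipy, OpenCV 4.12 (cv2) and the standard library are available. Lean on these libraries where they do the work, as an engineer would, in place of code of your own. Each camera call takes 0.05 s, during which the arm holds its last target. There are 200 camera calls.

## Working session

There is one attempt and no reset: what is moved stays moved. The work goes in short steps, Python scripts to look and compute and a tool call to move; the robot and the scene stay as the last step left them, time stands still between calls to the robot, and variables do not carry over. Pictures are saved under pics/ and viewed, at most 10 in all, crops included, and the job is handed in when it is done.

Besides the shell and the picture viewer there is one more tool, called after "Request:" as a command line: name --argument value ..., lists and objects as JSON in quotes. servo_tool: Moves the arm, as the interface text tells. Its arguments: {"type":"object","properties":{"deltas":{"type":"array","items":{"type":"array","items":{"type":"array","items":{"type":"number"}}}},"squeeze":{"type":"number"}},"required":["deltas"]}

```bash
ls; mkdir -p pics
cat > h.py <<'E'
import numpy as np, cv2
from plant import arm
def cam(n):
    m=arm.camera_model(n); f=240/np.tan(np.radians(m["fov_y"])/2)
    return np.array([[f,0,m["cx"]],[0,f,m["cy"]],[0,0,1]]),np.array(m["dist"],float),np.array(m["world_from_camera"])
def ray(n,px):
    K,d,T=cam(n); p=cv2.undistortPoints(np.array([[px]],float),K,d)[0,0]
    return T[:3,3],T[:3,:3]@np.array([p[0],p[1],1])
def at_z(n,px,z):
    o,r=ray(n,px); return o+r*(z-o[2])/r[2]
def proj(n,P):
    K,d,T=cam(n); W=np.linalg.inv(T)
    return cv2.projectPoints(np.array(P,float).reshape(-1,3),cv2.Rodrigues(W[:3,:3])[0],W[:3,3],K,d)[0][:,0]
E
python3 - <<'E'
from h import *
np.set_printoptions(precision=4,suppress=True)
for n in("top","side"):
    im=arm.get_image(n); cv2.imwrite(f"pics/{n}0.png",im[...,::-1]); print(n,cam(n)[2][:3,3],cam(n)[2][:3,2])
    for q,z in(("hub",.117),("notch",.106),("pointer",.101),("roller",.096),("pivot",.096),("drive",.074)):
        print(q,[(round(r["score"],2),np.round(r["location"]),at_z(n,r["location"],z)) for r in arm.spot_in(q,n)[:2]])
E
```

```text
pics
top [0.5461 0.0628 0.9891] [ 0.0617 -0.0298 -0.9976]
hub [(0.85, array([333., 230.]), array([ 0.6214, -0.0031,  0.117 ]))]
notch [(0.62, array([332., 226.]), array([ 0.6288, -0.0026,  0.106 ])), (0.18, array([385., 267.]), array([ 0.5574, -0.0902,  0.106 ]))]
pointer [(0.89, array([363., 247.]), array([ 0.5927, -0.0552,  0.101 ]))]
roller [(0.89, array([381., 267.]), array([ 0.5583, -0.086 ,  0.096 ]))]
pivot [(0.66, array([362., 246.]), array([ 0.595, -0.054,  0.096])), (0.59, array([384., 266.]), array([ 0.5589, -0.0901,  0.096 ]))]
drive [(0.91, array([362., 246.]), array([ 0.5957, -0.0576,  0.074 ])), (0.64, array([267., 214.]), array([0.6553, 0.1082, 0.074 ]))]
side [ 0.3202 -0.5613  0.8752] [ 0.288   0.5842 -0.7588]
hub [(0.91, array([331., 264.]), array([ 0.6143, -0.0196,  0.117 ]))]
notch [(0.76, array([327., 263.]), array([ 0.6141, -0.0086,  0.106 ]))]
pointer [(0.84, array([333., 332.]), array([ 0.5632, -0.128 ,  0.101 ]))]
roller [(0.78, array([320., 315.]), array([ 0.562 , -0.0884,  0.096 ])), (0.44, array([329., 264.]), array([ 0.6201, -0.0044,  0.096 ]))]
pivot [(0.83, array([329., 335.]), array([ 0.5572, -0.1268,  0.096 ]))]
drive [(0.64, array([332., 333.]), array([ 0.5701, -0.1129,  0.074 ]))]
```

```bash
ls -la pics; python3 -c "
import cv2,numpy as np
a=cv2.imread('pics/top0.png');print(a.shape)"
```

```text
total 912
drwxr-xr-x 2 agent agent   4096 Dec  3 23:07 .
drwxr-xr-x 3 agent agent   4096 Dec  3 23:07 ..
-rw-r--r-- 1 agent agent 477464 Dec  3 23:07 side0.png
-rw-r--r-- 1 agent agent 443016 Dec  3 23:07 top0.png
(480, 640, 3)
```

View pics/top0.png

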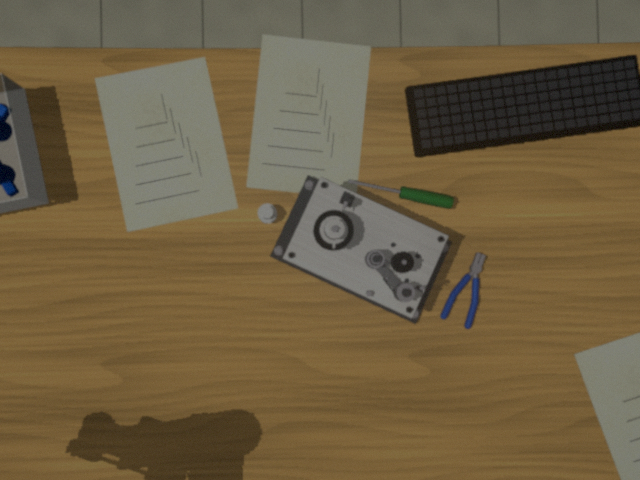

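View pics/side0.png

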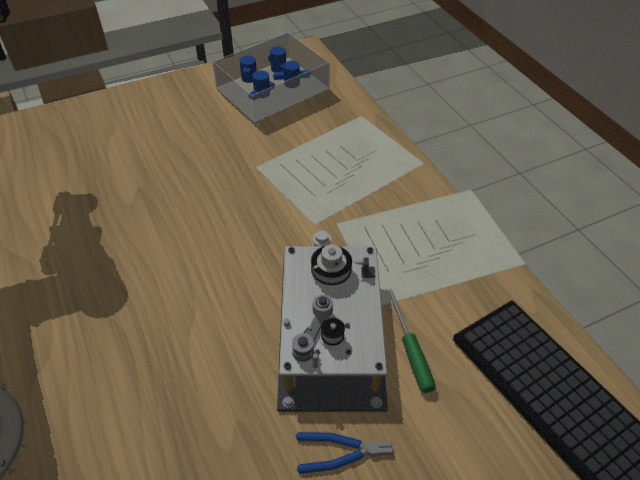

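The top view shows the drive's large pulley at about (333,230), its pointer bracket at (347,200), the roller at (376,259), the pivot at (406,292) and the small pulley at (402,262). The side view agrees with this. I'll enlarge both to read the notch.

Run:
```python
from h import *
a=cv2.imread('pics/top0.png')[170:330,265:455]; b=cv2.imread('pics/side0.png')[235:385,270:400]
a=cv2.resize(a,None,fx=4,fy=4,interpolation=cv2.INTER_CUBIC); b=cv2.resize(b,None,fx=4,fy=4,interpolation=cv2.INTER_CUBIC)
cv2.imwrite('pics/topc.png',cv2.convertScaleAbs(a[:600],alpha=1.4)); cv2.imwrite('pics/sidec.png',cv2.convertScaleAbs(b,alpha=1.4))
```

```text
(no output)
```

View pics/topc.png

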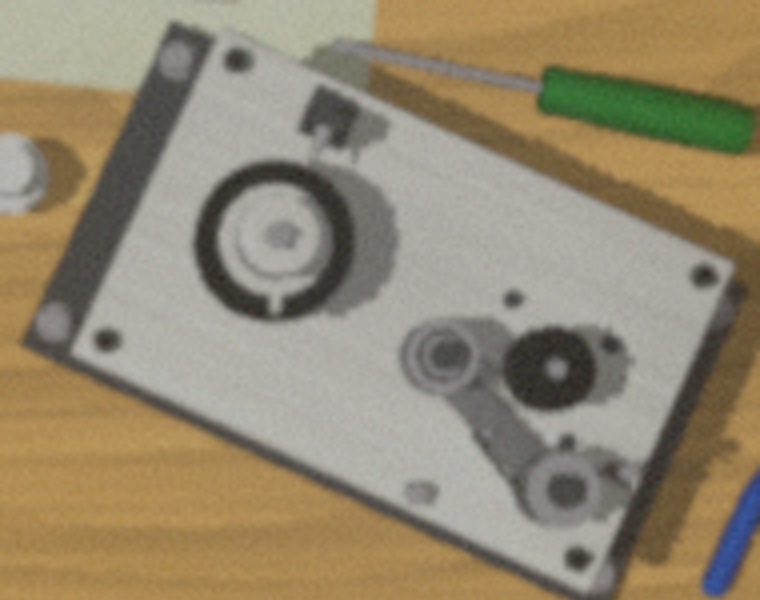

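View pics/sidec.png

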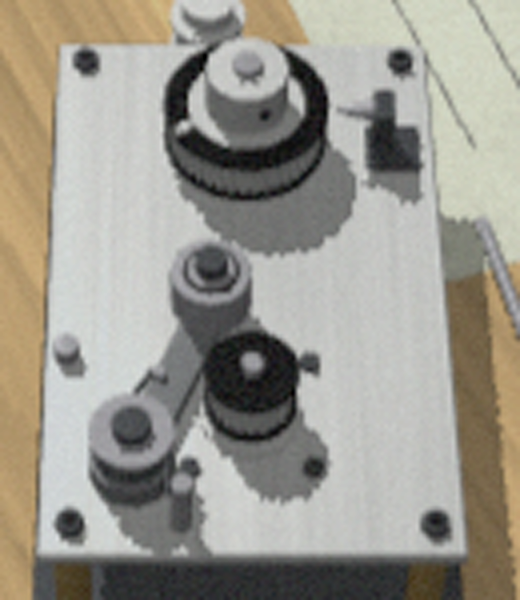

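The top crop shows the notch at full-image (334,246), on the far side of the hub from the pointer tip at (344,209). The side crop shows the notch at (316,267) and the pointer tip at (355,262). I'll fit the drive's pose to these points.

Run:
```python
from h import *
from scipy.optimize import least_squares
np.set_printoptions(precision=4,suppress=True)
# shaft, small, pivot, pointer, roller, notch
L=[(0,.065,.132),(0,-.065,.112),(-.045,-.09,.11),(.037,.065,.101)]
px={"top":[(336,228.75),(404,262.25),(407,292.25),(344.25,209.5),(376.75,258.25),(333.75,245.75)],
"side":[(331.75,251),(333.25,325.5),(302.5,341.25),(355,262),(322.5,301),(316.25,266.75)]}
def W(p,r,th,al):
    l=np.array(L+[(-.045+.076*np.cos(r),-.09+.076*np.sin(r),.116),(.034*np.cos(al),.065+.034*np.sin(al),.106)])
    c,s=np.cos(th),np.sin(th); return np.c_[l[:,:2]@np.array([[c,s],[-s,c]])+p,l[:,2]]
def f(v):
    P=W(v[:2],v[2],v[3],v[4]); return np.concatenate([(proj(n,P)-px[n]).ravel() for n in px])
s=least_squares(f,[.6,-.055,1.2,-.4,2.8],loss="soft_l1"); v=s.x
print(v[:2],np.degrees(v[2:]),f(v).round(1))
P=W(v[:2],*v[2:]);print(P)
st=arm.observe();print(st["ee_pos"],st["eef_rot"],st["time_s"],st["width"],st["contact_force"])
t=np.arctan2(*(P[4]-P[2])[1::-1]);print("arm dir world",np.degrees(t))
for j in(0,.325,.65,.8): print(j,P[2,:2]+.076*np.array([np.cos(t+j),np.sin(t+j)]),np.degrees(t+j))
```

```text
[ 0.5948 -0.0657] [ 67.3216 -26.6505 202.9694] [ 0.2 -1.4  1.  -0.5  0.   0.2 -0.3  0.   0.4  0.3  0.4  3.   1.1 -0.6
 -0.2  0.  -0.  -0.9 -0.2  0.8  0.2 -1.8 -3.1 -0. ]
[[ 0.6239 -0.0076  0.132 ]
 [ 0.5656 -0.1238  0.112 ]
 [ 0.5142 -0.126   0.11  ]
 [ 0.657  -0.0242  0.101 ]
 [ 0.5718 -0.0765  0.116 ]
 [ 0.59   -0.0055  0.106 ]]
[0.2142 0.5871 0.2446] [[ 0.9395 -0.3427  0.    ]
 [-0.3427 -0.9395  0.0001]
 [-0.     -0.0001 -1.    ]] 0.7 0.08718058614247608 [0.4413 0.1196 0.2615]
arm dir world 40.67110597684593
0 [ 0.5718 -0.0765] 40.67110597684593
0.325 [ 0.553  -0.0607] 59.29223431859768
0.65 [ 0.5301 -0.0517] 77.91336266034943
0.8 [ 0.5188 -0.0501] 86.50772958731179
```

Request:
servo_tool --deltas '[[[0.042, 0.03, 0, 0, 0, 0, 0.087], [0.042, 0.03, 0, 0, 0, 0, 0.087], [0.042, 0.03, 0, 0, 0, 0, 0.087], [0.042, 0.03, 0, 0, 0, 0, 0.087], [0.042, 0.03, 0, 0, 0, 0, 0.087], [0.042, 0.03, 0, 0, 0, 0, 0.087], [0.042, 0.03, 0, 0, 0, 0, 0.087], [0.042, 0.03, 0, 0, 0, 0, 0.087], [0.042, 0.03, 0, 0, 0, 0, 0.087], [0.042, 0.03, 0, 0, 0, 0, 0.087], [0.042, 0.03, 0, 0, 0, 0, 0.087], [0.042, 0.03, 0, 0, 0, 0, 0.087], [0.042, 0.03, 0, 0, 0, 0, 0.087], [0.042, 0.03, 0, 0, 0, 0, 0.087], [0, 0, 0, 0, 0, 0, 0.087]]]'

```text
time_s: 2.58
ee_pos: [0.6238, -0.0118, 0.2436]
eef_rot: [[0.938, -0.347, -0.001], [-0.347, -0.938, -0.001], [-0.001, 0.001, -1.0]]
contact_force: [-0.6, 0.5, -0.4]
width: 0.0868
finger_force: 0.0
```

Run:
```python
from h import *
np.set_printoptions(precision=4,suppress=True)
st=arm.observe();print(st["qpos"],st["ee_pos"],st["eef_rot"],st["time_s"])
# outer stop pin top, from old pictures: crop px top (421,487), side (66,342)
o1,r1=ray("top",(421/4+265,487/4+170)); o2,r2=ray("side",(66/4+270,342/4+235))
A=np.c_[r1,-r2]; k=np.linalg.lstsq(A,o2-o1,rcond=None)[0]; print(o1+r1*k[0],o2+r2*k[1])
```

```text
[ 13.7696  21.9907   0.2295   0.0205 -68.2897  55.9111] [ 0.6238 -0.0118  0.2436] [[ 0.9378 -0.3471 -0.0008]
 [-0.3471 -0.9378 -0.0005]
 [-0.0005  0.0008 -1.    ]] 2.575
[ 0.5156 -0.0681  0.0832] [ 0.5138 -0.0674  0.0832]
```

Request:
servo_tool --deltas '[[[-0.0014, -0.0038, 0, 0, 0, 9.6, 0.087], [0, 0, 0, 0, 0, 9.6, 0.087], [0, 0, 0, 0, 0, 9.6, 0.087], [0, 0, 0, 0, 0, 9.6, 0.087], [0, 0, 0, 0, 0, 9.6, 0.087], [0, 0, 0, 0, 0, 9.6, 0.087], [0, 0, 0, 0, 0, 9.6, 0.087], [0, 0, 0, 0, 0, 9.6, 0.087], [0, 0, 0, 0, 0, 9.6, 0.087], [0, 0, 0, 0, 0, 9.6, 0.087], [0, 0, 0.025, 0, 0, 0, 0.087], [0, 0, 0.025, 0, 0, 0, 0.087], [0, 0, 0.02, 0, 0, 0, 0.087], [0, 0, 0, 0, 0, 0, 0.087]]]'

```text
time_s: 4.32
ee_pos: [0.6212, -0.0043, 0.1731]
eef_rot: [[-0.438, -0.899, -0.004], [-0.899, 0.438, -0.001], [0.002, 0.003, -1.0]]
contact_force: [-0.3, 0.3, 1.0]
width: 0.0867
finger_force: 0.0
```

Run:
```python
from h import *
st=arm.observe();print(st["qpos"],st["ee_pos"],st["eef_rot"])
a=arm.get_image("top")[170:320,265:455,::-1]; b=arm.get_image("side")[205:355,250:440,::-1]
z=np.vstack([a,b]); cv2.imwrite('pics/2.png',cv2.convertScaleAbs(cv2.resize(z,None,fx=2,fy=2,interpolation=cv2.INTER_CUBIC),alpha=1.4))
```

```text
[ 1.45021498e+01  2.49861074e+01 -5.66501298e+00 -2.90470916e-02
 -5.95717833e+01 -4.04852391e+01] [ 0.62119191 -0.00425459  0.17306411] [[-4.38333153e-01 -8.98804219e-01 -3.87585032e-03]
 [-8.98809898e-01  4.38338298e-01 -5.50991894e-04]
 [ 2.19416747e-03  3.24213461e-03 -9.99992337e-01]]
```

View pics/2.png

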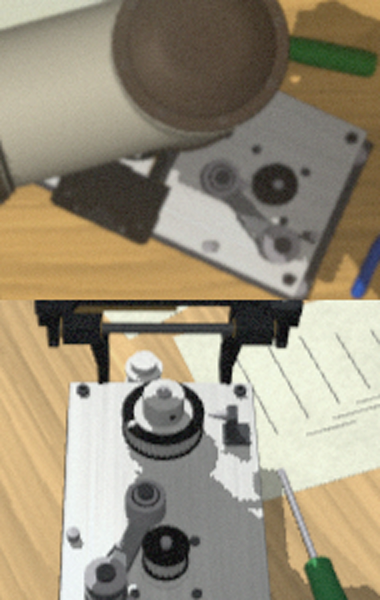

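The picture shows the fingers straddling the hub from above, about evenly, with nothing in the way. Next I'll correct the offset, go down and close.

Request:
servo_tool --deltas '[[[0.0018, -0.0039, 0.015, 0, 0, 0, 0.087], [0, 0, 0.015, 0, 0, 0, 0.087], [0, 0, 0.011, 0, 0, 0, 0.087], [0, 0, 0, 0, 0, 0, 0.087]]]'

```text
time_s: 4.92
ee_pos: [0.6245, -0.0084, 0.1319]
eef_rot: [[-0.439, -0.898, -0.003], [-0.898, 0.439, -0.001], [0.002, 0.002, -1.0]]
contact_force: [-0.4, -0.6, -0.6]
width: 0.087
finger_force: 0.0
```

Request:
servo_tool --deltas '[[[0, 0, 0, 0, 0, 0, 0.04], [0, 0, 0, 0, 0, 0, 0.04], [0, 0, 0, 0, 0, 0, 0.04], [0, 0, 0, 0, 0, 0, 0.04]]]' --squeeze 15

```text
time_s: 5.42
ee_pos: [0.6254, -0.0082, 0.1339]
eef_rot: [[-0.439, -0.898, 0.001], [-0.898, 0.439, 0.0], [-0.0, -0.0, -1.0]]
contact_force: [-0.1, -0.3, -0.5]
width: 0.0551
finger_force: 0.0
```

Request:
servo_tool --deltas '[[[0, 0, 0, 0, 0, 0, 0.03], [0, 0, 0, 0, 0, 0, 0.03], [0, 0, 0, 0, 0, 0, 0.03], [0, 0, 0, 0, 0, 0, 0.03], [0, 0, 0, 0, 0, 0, 0.03]]]' --squeeze 15

```text
time_s: 6.05
ee_pos: [0.6216, -0.0066, 0.1334]
eef_rot: [[-0.439, -0.898, -0.008], [-0.898, 0.439, 0.002], [0.002, 0.008, -1.0]]
contact_force: [-9.4, 7.8, 6.4]
width: 0.0338
finger_force: 15.0
```

Request:
servo_tool --deltas '[[[0, 0.002, 0, 0, 0, 0, 0.03], [0, 0, 0, 0, 0, 0, 0.03]]]' --squeeze 20

```text
time_s: 6.3
ee_pos: [0.6215, -0.0066, 0.1334]
eef_rot: [[-0.439, -0.898, -0.005], [-0.898, 0.439, 0.001], [0.001, 0.004, -1.0]]
contact_force: [-5.4, 4.0, 4.3]
width: 0.0336
finger_force: 20.0
```

Request:
servo_tool --deltas '[[[0, 0.002, 0, 0, 0, 0, 0.03], [0, 0, 0, 0, 0, -5, 0.03], [0, 0, 0, 0, 0, -9, 0.03], [0, 0, 0, 0, 0, -10, 0.03], [0, 0, 0, 0, 0, -10, 0.03], [0, 0, 0, 0, 0, -10, 0.03], [0, 0, 0, 0, 0, -10, 0.03], [0, 0, 0, 0, 0, -10, 0.03], [0, 0, 0, 0, 0, -10, 0.03]]]'

```text
time_s: 7.42
ee_pos: [0.6238, -0.0061, 0.1334]
eef_rot: [[0.747, -0.665, 0.005], [-0.665, -0.747, 0.001], [0.003, -0.004, -1.0]]
contact_force: [3.8, 2.5, -2.7]
width: 0.0333
finger_force: 20.0
```

Request:
servo_tool --deltas '[[[0, 0, 0, 0, 0, -10, 0.03], [0, 0, 0, 0, 0, -10, 0.03], [0, 0, 0, 0, 0, -10, 0.03], [0, 0, 0, 0, 0, -10, 0.03], [0, 0, 0, 0, 0, -10, 0.03], [0, 0, 0, 0, 0, -10, 0.03], [0, 0, 0, 0, 0, -10, 0.03], [0, 0, 0, 0, 0, -8, 0.03], [0, 0, 0, 0, 0, -4, 0.03], [0, 0, 0, 0, 0, 0, 0.03]]]'

```text
time_s: 8.68
ee_pos: [0.6239, -0.0034, 0.1334]
eef_rot: [[0.766, 0.643, 0.006], [0.643, -0.766, 0.004], [0.007, 0.001, -1.0]]
contact_force: [0.4, 9.9, -2.3]
width: 0.0327
finger_force: 20.0
```

Run:
```python
from h import *
st=arm.observe();print(st["qpos"][5],np.degrees(np.arctan2(st["eef_rot"][1][0],st["eef_rot"][0][0])))
b=arm.get_image("side")[225:305,280:390,::-1]; t=arm.get_image("top")[180:260,290:400,::-1]
cv2.imwrite('pics/3.png',cv2.convertScaleAbs(cv2.resize(np.hstack([b,t]),None,fx=3.6,fy=3.6,interpolation=cv2.INTER_CUBIC),alpha=1.5))
print(arm.spot_in("notch","side"),arm.spot_in("pointer","side"))
```

```text
115.69406296351359 40.04419107551309
[{'location': [330.3, 268.7], 'score': 0.78}, {'location': [317.0, 314.2], 'score': 0.43}] [{'location': [332.2, 334.2], 'score': 0.69}]
```

View pics/3.png

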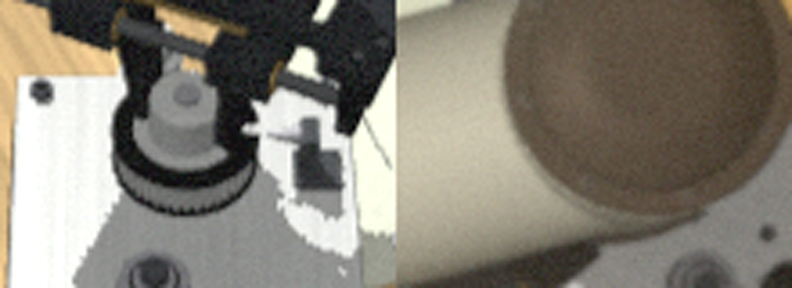

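The finger hides the notch in the side view. I'll release and back off to check it.

Request:
servo_tool --deltas '[[[0, 0, 0, 0, 0, 0, 0.087], [0, 0, 0, 0, 0, 0, 0.087], [0, 0, 0, 0, 0, 0, 0.087], [0, 0, 0, 0, 0, 0, 0.087], [0, 0, -0.03, 0, 0, 0, 0.087], [0, 0, -0.04, 0, 0, 0, 0.087], [0, 0, -0.04, 0, 0, 0, 0.087], [-0.04, 0, 0, 0, 0, 0, 0.087], [-0.04, 0, 0, 0, 0, 0, 0.087], [-0.04, 0, 0, 0, 0, 0, 0.087], [0, 0, 0, 0, 0, 0, 0.087]]]'

```text
time_s: 10.25
ee_pos: [0.5279, -0.085, 0.2442]
eef_rot: [[0.768, 0.64, 0.0], [0.64, -0.768, 0.0], [0.0, 0.0, -1.0]]
contact_force: [0.1, 0.6, -0.4]
width: 0.0867
finger_force: 0.0
```

Run:
```python
from h import *
b=arm.get_image("side")[225:305,280:390,::-1]; t=arm.get_image("top")[180:260,290:400,::-1]
cv2.imwrite('pics/4.png',cv2.convertScaleAbs(cv2.resize(np.hstack([b,t]),None,fx=3.6,fy=3.6,interpolation=cv2.INTER_CUBIC),alpha=1.5))
for n in("side","top"): print(arm.spot_in("notch",n),arm.spot_in("hub",n))
```

```text
[] [{'location': [318.5, 272.0], 'score': 0.72}]
[{'location': [331.4, 226.1], 'score': 0.97}] [{'location': [331.6, 229.6], 'score': 0.98}, {'location': [339.6, 230.4], 'score': 0.29}]
```

View pics/4.png

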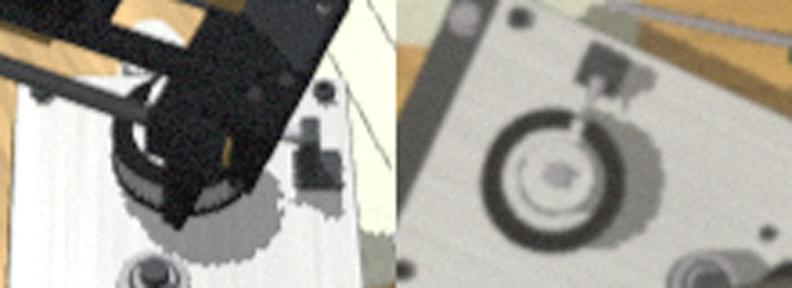

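Top view: the notch at crop (579,126) now stands close to the pointer tip at about (588,118). I'll measure the angle numerically.

Run:
```python
from h import *
from scipy.optimize import least_squares
g=cv2.GaussianBlur(cv2.cvtColor(arm.get_image("top"),cv2.COLOR_RGB2GRAY),(0,0),.7).astype(np.float32)
th=np.radians(np.arange(-180,180,2))
def samp(c,r,z,t=th):
    P=np.c_[c[0]+r*np.cos(t),c[1]+r*np.sin(t),np.full(len(t),z)]; q=proj("top",P).astype(np.float32)
    return cv2.remap(g,q[:,:1],q[:,1:],cv2.INTER_LINEAR)[:,0]
# centre: darkest annulus
best=min(((sum(samp((x,y),r,.106).mean() for r in(.028,.030,.032)),x,y) for x in np.arange(.616,.632,.0005) for y in np.arange(-.014,.001,.0005)))
print(best); c=best[1:]
t=np.radians(np.arange(-60,10,2.))
for r in(.026,.028,.030,.032): print(r,samp(c,r,.106,t).astype(int))
for r in(.038,.041,.044): print(r,samp(c,r,.101,t).astype(int))
print(np.arange(-60,10,2))
```

```text
(np.float32(141.21056), np.float64(0.6224999999999993), np.float64(-0.004999999999999992))
0.026 [ 46  46  46  47  46  46  46  46  47  48  50  55  60  71  86  99 111 119
 120 117 107  95  83  73  67  63  61  61  61  61  62  62  61  61  60]
0.028 [ 40  40  40  40  41  41  41  40  41  41  42  45  51  61  75  92 107 114
 117 113 102  87  71  57  51  46  44  43  43  44  44  44  45  44  43]
0.03 [ 42  41  41  41  41  41  41  41  41  40  40  42  48  55  68  82  96 104
 107 102  93  79  65  55  48  45  44  43  42  41  41  42  42  42  43]
0.032 [50 49 49 49 49 49 48 48 47 48 47 49 51 57 65 76 85 93 96 95 88 81 72 66
 61 59 58 59 58 58 57 57 57 56 57]
0.038 [ 84  84  85  85  85  86  87  86  86  86  88  89  91  92  94  95  97 103
 112 121 126 129 130 130 131 131 130 129 128 129 129 130 129 130 131]
0.041 [ 87  87  87  89  92  95  98  99  98  99 104 111 116 117 117 116 112 113
 118 124 129 132 133 134 134 134 134 134 134 134 134 134 134 134 133]
0.044 [ 88  89  91  98 106 114 119 121 121 122 125 127 130 128 123 116 112 112
 115 121 126 130 133 134 134 134 134 134 134 134 134 134 134 134 134]
[-60 -58 -56 -54 -52 -50 -48 -46 -44 -42 -40 -38 -36 -34 -32 -30 -28 -26
 -24 -22 -20 -18 -16 -14 -12 -10  -8  -6  -4  -2   0   2   4   6   8]
```

The notch sits at about -24.5° and the pointer at about -26.5°, an offset of roughly 1.3 mm against the 4 mm half-width, so it faces the pointer. Next is the roller.

Request:
servo_tool --deltas '[[[0.0197, 0.0099, 0, 0, 0, 0, 0.087], [0.0197, 0.0099, 0, 0, 0, 0, 0.087], [0, 0, 0.03, 0, 0, 0, 0.087], [0, 0, 0.03, 0, 0, 0, 0.087], [0, 0, 0.015, 0, 0, 0, 0.087], [0, 0, 0, 0, 0, 0, 0.087]]]'

```text
time_s: 11.35
ee_pos: [0.5725, -0.0733, 0.1676]
eef_rot: [[0.766, 0.643, -0.002], [0.643, -0.766, -0.001], [-0.002, -0.001, -1.0]]
contact_force: [-0.9, -0.2, -0.4]
width: 0.087
finger_force: 0.0
```

Run:
```python
from h import *
st=arm.observe(); print(st["qpos"],st["ee_pos"])
b=arm.get_image("side")[235:385,260:400,::-1]
cv2.imwrite('pics/5.png',cv2.convertScaleAbs(cv2.resize(b,None,fx=4,fy=4,interpolation=cv2.INTER_CUBIC),alpha=1.4))
```

```text
[ 8.78295592e+00  2.12700454e+01 -1.25868320e+01  1.21229791e-02
 -5.62774193e+01  1.21192978e+02] [ 0.57245868 -0.0732998   0.16759312]
```

View pics/5.png

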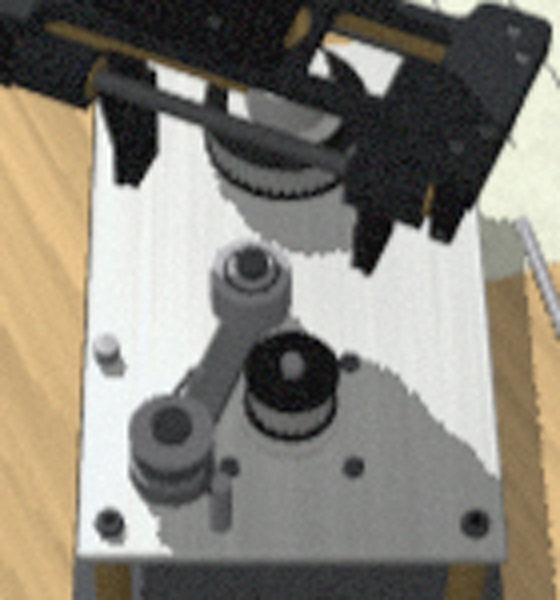

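The picture shows both fingertips clear of everything, straddling the roller (at crop 253,265). I'll go down and close.

Request:
servo_tool --deltas '[[[-0.002, 0, 0.02, 0, 0, 0, 0.087], [0, 0, 0.02, 0, 0, 0, 0.06], [0, 0, 0.015, 0, 0, 0, 0.06], [0, 0, 0, 0, 0, 0, 0.05], [0, 0, 0, 0, 0, 0, 0.05], [0, 0, 0, 0, 0, 0, 0.05]]]' --squeeze 10

```text
time_s: 12.15
ee_pos: [0.5718, -0.0746, 0.1145]
eef_rot: [[0.766, 0.642, 0.002], [0.642, -0.766, 0.0], [0.002, 0.001, -1.0]]
contact_force: [0.5, -0.8, 0.4]
width: 0.0515
finger_force: 0.0
```

Request:
servo_tool --deltas '[[[0, 0, 0, 0, 0, 0, 0.028], [0, 0, 0, 0, 0, 0, 0.028], [0, 0, 0, 0, 0, 0, 0.028], [0, 0, 0, 0, 0, 0, 0.028]]]' --squeeze 10

```text
time_s: 12.65
ee_pos: [0.5713, -0.0748, 0.1137]
eef_rot: [[0.766, 0.642, 0.0], [0.642, -0.766, -0.0], [0.0, 0.0, -1.0]]
contact_force: [0.5, -0.7, 1.0]
width: 0.0312
finger_force: 10.0
```

Request:
servo_tool --deltas '[[[0, 0, 0, 0, 0, 0, 0.028], [-0.0001, -0.004, 0, 0, 0, -3, 0.028], [-0.0001, -0.004, 0, 0, 0, -3, 0.028], [-0.0001, -0.004, 0, 0, 0, -3, 0.028], [-0.0001, -0.004, 0, 0, 0, -3, 0.028], [-0.0001, -0.004, 0, 0, 0, -3, 0.028], [-0.0001, -0.004, 0, 0, 0, -3, 0.028], [-0.0001, -0.004, 0, 0, 0, -3, 0.028], [-0.0001, -0.004, 0, 0, 0, -3, 0.028], [0, 0, 0, 0, 0, 0, 0.028]]]' --squeeze 30

```text
time_s: 13.9
ee_pos: [0.5475, -0.0563, 0.1137]
eef_rot: [[0.438, 0.899, 0.003], [0.899, -0.438, -0.002], [-0.0, 0.004, -1.0]]
contact_force: [4.9, -7.1, -3.1]
width: 0.0311
finger_force: 30.0
```

Request:
servo_tool --deltas '[[[-0.0001, -0.004, 0, 0, 0, -3, 0.028], [-0.0001, -0.004, 0, 0, 0, -3, 0.028], [-0.0001, -0.004, 0, 0, 0, -3, 0.028], [-0.0001, -0.003, 0, 0, 0, -2, 0.028], [0, 0, 0, 0, 0, 0, 0.028]]]'

```text
time_s: 14.52
ee_pos: [0.5343, -0.0512, 0.1137]
eef_rot: [[0.259, 0.966, 0.005], [0.966, -0.259, -0.002], [-0.001, 0.005, -1.0]]
contact_force: [6.8, -9.2, -4.8]
width: 0.0309
finger_force: 30.0
```

Request:
servo_tool --deltas '[[[-0.0015, -0.0015, 0, 0, 0, -1, 0.028], [0, -0.0015, 0, 0, 0, -1, 0.028], [0, 0, 0, 0, 0, 0, 0.028]]]'

```text
time_s: 14.9
ee_pos: [0.5321, -0.0509, 0.1138]
eef_rot: [[0.225, 0.974, 0.007], [0.974, -0.225, -0.0], [0.001, 0.007, -1.0]]
contact_force: [8.5, -4.0, -6.1]
width: 0.0311
finger_force: 30.0
```

Request:
servo_tool --deltas '[[[0, -0.0015, 0, 0, 0, 0, 0.028], [0, 0, 0, 0, 0, 0, 0.028]]]'

```text
time_s: 15.15
ee_pos: [0.5307, -0.0505, 0.1138]
eef_rot: [[0.225, 0.974, 0.008], [0.974, -0.225, -0.0], [0.001, 0.007, -1.0]]
contact_force: [9.1, -4.7, -6.4]
width: 0.0312
finger_force: 30.0
```

Request:
servo_tool --deltas '[[[0, -0.0015, 0, 0, 0, 0, 0.028], [0, 0, 0, 0, 0, 0, 0.028]]]'

```text
time_s: 15.4
ee_pos: [0.5293, -0.0502, 0.1138]
eef_rot: [[0.225, 0.974, 0.008], [0.974, -0.225, -0.0], [0.001, 0.007, -1.0]]
contact_force: [9.5, -4.8, -6.5]
width: 0.0313
finger_force: 30.0
```

Request:
servo_tool --deltas '[[[0, -0.0015, 0, 0, 0, 0, 0.028], [0, 0, 0, 0, 0, 0, 0.028]]]'

```text
time_s: 15.65
ee_pos: [0.5292, -0.0501, 0.1138]
eef_rot: [[0.225, 0.974, 0.01], [0.974, -0.225, -0.001], [0.002, 0.01, -1.0]]
contact_force: [12.6, -6.2, -10.9]
width: 0.0314
finger_force: 30.0
```

Request:
servo_tool --deltas '[[[0, -0.0015, 0, 0, 0, 0, 0.028], [0, 0, 0, 0, 0, 0, 0.028]]]'

```text
time_s: 15.9
ee_pos: [0.529, -0.05, 0.1138]
eef_rot: [[0.224, 0.974, 0.013], [0.975, -0.224, -0.001], [0.002, 0.013, -1.0]]
contact_force: [15.9, -9.6, -13.2]
width: 0.0312
finger_force: 30.0
```

Request:
servo_tool --deltas '[[[0, -0.0015, 0, 0, 0, 0, 0.028], [0, 0, 0, 0, 0, 0, 0.028]]]'

```text
time_s: 16.15
ee_pos: [0.5289, -0.0499, 0.1139]
eef_rot: [[0.224, 0.974, 0.016], [0.975, -0.224, -0.001], [0.002, 0.016, -1.0]]
contact_force: [19.7, -12.7, -16.2]
width: 0.0312
finger_force: 30.1
```

The arm has met its stop: position stalls while the force climbs. I'll let it settle and take a last look.

Request:
servo_tool --deltas '[[[0, 0, 0, 0, 0, 0, 0.028], [0, 0, 0, 0, 0, 0, 0.028], [0, 0, 0, 0, 0, 0, 0.028], [0, 0, 0, 0, 0, 0, 0.028]]]'

```text
time_s: 16.65
ee_pos: [0.5289, -0.0499, 0.1139]
eef_rot: [[0.224, 0.974, 0.016], [0.975, -0.224, -0.001], [0.002, 0.015, -1.0]]
contact_force: [19.6, -12.1, -16.6]
width: 0.0315
finger_force: 30.1
```

Run:
```python
from h import *
b=arm.get_image("side")[225:375,280:400,::-1]; t=arm.get_image("top")[170:320,280:400,::-1]
cv2.imwrite('pics/6.png',cv2.convertScaleAbs(cv2.resize(np.hstack([b,t]),None,fx=3.3,fy=3.3,interpolation=cv2.INTER_CUBIC),alpha=1.4))
```

```text
(no output)
```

View pics/6.png

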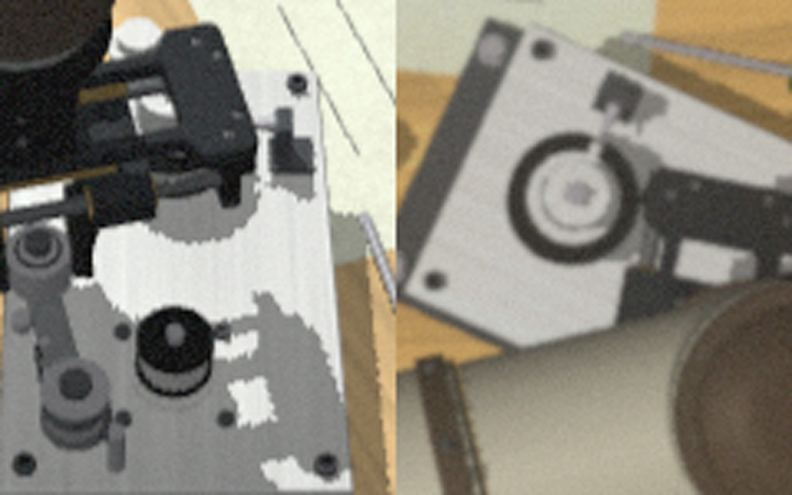

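The side view shows the arm against the stop pin at crop (20,320), with the roller held between the fingers. The top view shows the notch at crop (597,148), still facing the pointer.

```bash
python3 -c "
from plant import arm
print(arm.sign_off())"
```

```text
the job is handed in; nothing more can be done
None
```

The job is handed in: the notch faces the pointer (about 1.3 mm off centre, within its 4 mm half-width), the gripper is holding the tensioner arm against its outer stop, and I did not touch the tools or the spare pulley.

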